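# Press a bush home with locking pliers, then release them

## Robot

A 6-joint arm with a two-finger parallel gripper is mounted at the origin on the work surface. World frame = base frame: x ahead of the robot, y to its left, z up, the work surface at z = 0. Lengths are in m, angles in rad, forces in N, time in s.
With the tool pointing down it reaches from about 0.4 to 0.825 m from the base axis. Payload 7 kg.
Tool frame: the origin (TCP) lies midway between the tips of the shut fingers; the grasp point (between the pads) lies hold_point_z behind it (hold_point_z is the distance from the TCP to the grasp point, in m); z points along the fingers, y is the line along which they close (so a half turn about z gives the same grasp; the last joint's range is limited). The gripper opens to 88 mm and grips with 3 to 60 N. Pads are 19 mm wide; open, the fingers measure 130 mm over their backs; the gripper's body (78 mm by 193 mm) begins 47 mm behind the grasp point.
Start: joints at [1.563, 0.359, 0.012, 0, -1.224, -0.288], TCP at [0.197, 0.646, 0.227] pointing down, gripper open.
Joint ranges: [-3.07, 3.07], [-1.43, 2.12], [-1.02, 1.25], [-3.03, 1.67], [-3.05, -0], [-3.03, 3.03]. Speed limits (rad/s): [2.39, 2.39, 3.01, 3.14, 3.14, 3.14].

## Interface

Orientations are given as [roll, pitch, yaw] about the fixed x, y, z axes, in that order (R = Rz(yaw) Ry(pitch) Rx(roll)).
In Python, from station import * gives the robot as it stands.
- The arm moves only by the tool apply_moves, never from a script. Its argument "steps" is a list of rows, each an object with "translation": the shift along the world's x, y, z scaled (see below), a list of three; "rotation": the turn, a rotation vector about the world's x, y, z scaled (see below), a list of three. A call has exactly 10 rows; each row is the pose to reach, as a shift and turn from the pose commanded when the call began; what a row does not reach only later rows make up. The controller multiplies each number of a shift by 250 mm and each number of a turn by 30 degrees. A row lasts 1/12 s, in which the tool goes at most 41.7 mm and 7.16 degrees, less where a joint would pass 70% of its speed; a pose out of reach is approached as far as the arm can. A call with a number of a shift or a turn outside -1 to 1 is refused whole. A call with a gripper value outside its range is refused whole. "jaw" is the closure, from -1 (fully open) to 1 (shut), so that 0 is half open, set as the call begins (left out, the last holds). The fingers move at their own pace and stop on an object; "newtons" is the grip in N (left out, the last holds). Time passes only in rows, so rows that repeat a pose let the fingers close, or fill a call up. It gives the time, the measured TCP pose, the force, the opening and the grip force at its end, in the units of the state.
- get_state(): the state, without advancing time (a new reading comes with each control period).
- grab_frame(name): name is "side" or "top"; returns the picture (384x512x3 uint8, blue, green, red); there is no depth.
- camera_model(name): a dict with "fx", "fy", "cx", "cy" (pixels), "xyz" and "rotation" of the camera in the world. Camera axes: x right, y down, z forward; pixel columns grow to the right and rows downward; lengths in m; the calibration is good to about 2 mm. A picture is of the moment at which its call begins. camera_model takes no time and is no camera call.
- job_done(): hands the job in; it is judged then, once.
The state is a dict: "t": time; "q": joint angles; "qd": joint speeds; "joint_efforts": joint torques, N m; "eef_pos": TCP position; "ee_rot": TCP orientation; "force": force on the tool from outside, world axes, zero at the start; "moment": the same for the moment, N m; "width": finger opening in m; "gripper_force": force on a finger pad.
Only numpy, scipy, OpenCV 4.12 (cv2) and the standard library are available. Lean on these libraries where they do the work, as an engineer would, in place of code of your own. Each camera call takes 0.05 s, during which the arm holds its last target. There are 200 camera calls.

## Task

Two locking pliers are bolted to boards on the bench; one of them has a cork polishing wheel in its nest with the brass bush still standing proud. Push the long handle of that pair down until it snaps over centre and stays locked by itself with the bush pressed flush, and let go of it. Then press down the release lever that sticks out past the end of the handle so that the pliers spring wide open again, leaving the wheel in its nest with the bush flush.

Things in the scene. Friction and masses are not known exactly. Their poses are not given: they have to be found in the camera images.
- pliers: The steel locking pliers that hold the wheel, on a fixed board 395 x 110 x 12 mm. Origin on the table under the handle's pivot (75 mm up); z up; -x runs along the handle to its free end, roughly towards the robot; +x to jaw and wheel. Cheeks at the pivot are 87 mm high. An identical pair without a wheel stands beside it, not used. Positions below are in this frame, heights above the table.
- pliers_handle (a joint): Handle, rad: 0 sprung open (start), 0.60 dead centre, 0.70 closed, stays locked. Steel bar 20 mm wide, 14 thick, 145 long from the pivot. Open it slopes up 42 degrees to -x: top 160 mm high at x=-85 mm, end 180 mm high. Closed it is level, top 85 mm high. Pushing straight down at x=-85 mm, y=0 closes it: under 15 N, dead centre 9 mm before the stop.
- pliers_release (a joint): Release lever, rad: 0 at rest (spring return), grows as its end is pressed down, stop 0.5. Dark steel tongue 26 mm wide in line with the handle; the end exposed past the closed handle is x=-180 to -235 mm, y=0, top 68 mm high. It tips on a pin at x=-150 mm, 55 mm up. Pressed 18 mm down at x=-212 mm (under 15 N; 23 mm to be sure) it throws the locked handle up and open.
- bush_top (a point): Centre of the top of the brass bush, 20 mm diameter, in the middle of the cork wheel (64 mm diameter, 20 mm thick, loose between four nest pins, centred at x=+102 mm, y=0, its upper face 32 mm high). The bush stands 4 to 8 mm proud at the start and is 32 mm high when flush; the pliers' sprung rubber pad presses it in as they close.
Not all that is in view belongs to the job. Of the things like the part that bears bush_top, leave any that is pink, turquoise or white; of the rest the smaller one is meant.

How it is judged:
By the outcome, as a careful person would: the job done as asked, in the order asked, and still so for the second after the job is handed in, with the robot touching nothing.
It also fails if it takes over 38 s, if anything falls off the work surface, if the arm or the gripper's body presses on something with over 40 N, if the wrist force passes 120 N, or if a joint passes its speed limit or range.

## Working session

There is one attempt and no reset: what is moved stays moved. The work goes in short steps, Python scripts to look and compute and a tool call to move; the robot and the scene stay as the last step left them, time stands still between calls to the robot, and variables do not carry over. Pictures are saved under pics/ and viewed, at most 10 in all, crops included, and the job is handed in when it is done.

Besides the shell and the picture viewer there is one more tool, called after "Request:" by a JSON object that holds its "method" and its "body", one argument or row to a line. apply_moves: Moves the arm, as the interface text tells. Shifts and turns lie within -1 to 1; 1 stands for 250 mm of shift or 30 degrees of turn. Its arguments: {"type":"object","properties":{"steps":{"type":"array"},"jaw":{"type":"number"},"newtons":{"type":"number"}},"required":["steps"]}

```bash
mkdir -p pics; python3 - <<'E'
from station import *
import cv2
for n in("side","top"):
    cv2.imwrite(f"pics/{n}0.png",grab_frame(n)); print(n,camera_model(n))
print(get_state())
E
```

```text
side {'fx': 441.4009007834115, 'fy': 441.4009007834115, 'cx': 252.7694523504314, 'cy': 194.37012602971373, 'xyz': array([ 0.15213726, -0.81264286,  0.6548704 ]), 'rotation': array([-2.15210856,  0.01201666, -0.60698949])}
top {'fx': 406.51259817182614, 'fy': 406.51259817182614, 'cx': 247.82346890301386, 'cy': 189.04346552073937, 'xyz': array([ 0.53489174, -0.06107116,  1.11347309]), 'rotation': array([-3.02789996e+00,  7.80754445e-04, -1.60098651e+00])}
{'t': 0.1, 'q': array([ 1.56309474e+00,  3.59361386e-01,  1.11855626e-02, -2.82323995e-04,
       -1.22410656e+00, -2.88094438e-01]), 'qd': array([ 1.96271452e-03, -3.54558626e-06,  2.49411842e-03,  1.70116486e-03,
       -1.99498728e-03,  7.55152508e-04]), 'joint_efforts': array([-1.34024787e-03, -5.84164953e+01,  2.93750435e+01,  7.01558903e+00,
        1.01313862e-02, -4.87436625e-05]), 'eef_pos': array([0.19667504, 0.6452752 , 0.22570654]), 'ee_rot': array([ 3.14009242e+00, -1.67785340e-04, -2.95892024e-01]), 'force': array([-0.62145847, -1.60896151, -0.76957762]), 'moment': array([-0.00525955,  0.03594293,  0.04147621]), 'gripper_force': 0.0, 'width': 0.08744663697580189}
```

View pics/side0.png

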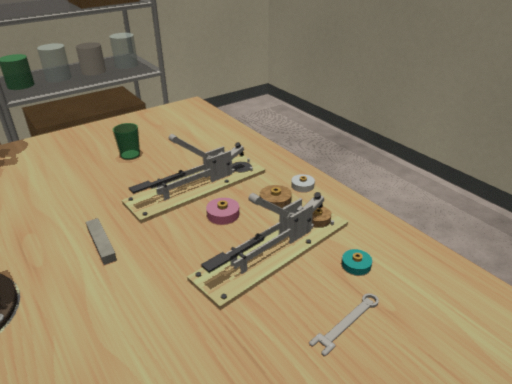

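View pics/top0.png

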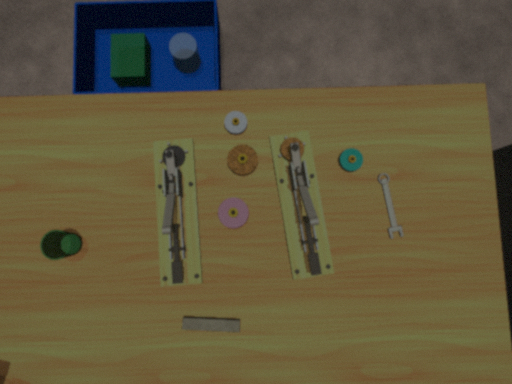

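Candidates in the top view:
- Brown wheel in the right pair's nest at (291,149).
- Larger loose brown wheel at (242,159).
- Pink wheel (233,213), white wheel (235,122) and turquoise wheel (350,160), all excluded.
- The left pair's nest at (175,156), which shows something dark.

I choose the right pair, with the smaller brown wheel. I'll check this in a crop and measure the board.

```bash
cat > h.py <<'E'
import numpy as np,cv2
from station import *
from scipy.spatial.transform import Rotation as R
import os
def Rm(c):
    r=np.array(c["rotation"]); return r if r.shape==(3,3) else R.from_euler("xyz",r).as_matrix()
def ray(n,uv,z):
    c=camera_model(n); d=Rm(c)@np.array([(uv[0]-c["cx"])/c["fx"],(uv[1]-c["cy"])/c["fy"],1]); p=np.array(c["xyz"])
    return p+d*(z-p[2])/d[2]
def proj(n,P):
    c=camera_model(n); q=Rm(c).T@(np.array(P)-c["xyz"]); return np.array([c["cx"]+c["fx"]*q[0]/q[2],c["cy"]+c["fy"]*q[1]/q[2]])
E
python3 - <<'E'
from h import *
t=cv2.imread("pics/top0.png"); s=cv2.imread("pics/side0.png")
hsv=cv2.cvtColor(t,cv2.COLOR_BGR2HSV)
for p in[(283,210),(320,262),(190,210),(260,210),(240,270)]: print(p,hsv[p[1],p[0]])
a=cv2.resize(t[120:290,140:370],None,fx=2.6,fy=2.6,interpolation=cv2.INTER_CUBIC)
cv2.imwrite("pics/crop0.png",a)
b=cv2.resize(s[170:300,180:360],None,fx=4,fy=4,interpolation=cv2.INTER_CUBIC); cv2.imwrite("pics/crop1.png",b)
E
```

```text
(283, 210) [ 31 100 110]
(320, 262) [ 31  93 101]
(190, 210) [ 30 101 109]
(260, 210) [ 22 132 108]
(240, 270) [ 21 124 111]
```

View pics/crop0.png

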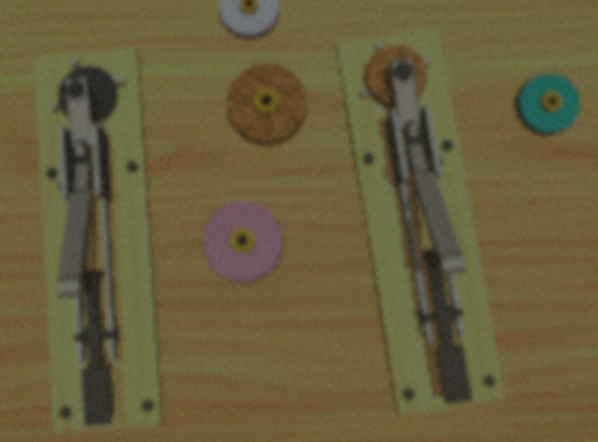

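View pics/crop1.png

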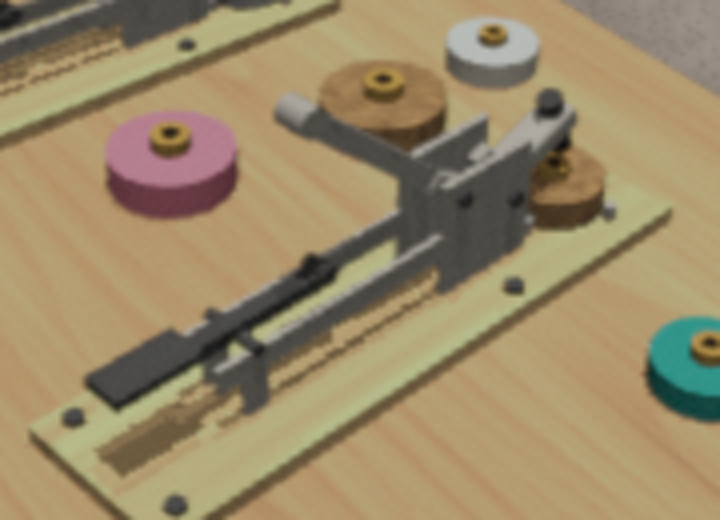

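The crops confirm it: the right pair holds the brown wheel with its bush proud at about crop1 (553,165), i.e. side (318,211). The left nest is empty, with only a dark seat showing.

```bash
python3 - <<'E'
from h import *
t=cv2.imread("pics/top0.png"); hsv=cv2.cvtColor(t,cv2.COLOR_BGR2HSV)
m=cv2.inRange(hsv,(26,60,60),(40,255,255)); m[:,:262]=0;m[:,335:]=0
m=cv2.morphologyEx(m,cv2.MORPH_OPEN,np.ones((3,3)))
pts=cv2.findNonZero(m); print(len(pts))
W=np.array([ray("top",p,0.012)[:2] for p in pts[:,0]+0.0])
r=cv2.minAreaRect((W*1000).astype(np.float32)); print("rect",r); bx=cv2.boxPoints(r);print(bx)
# release end: dark region
g=t.max(2); d=((g<62)*255).astype(np.uint8); d[:252]=0; d[280:]=0; d[:,:300]=0; d[:,325:]=0
d=cv2.morphologyEx(d,cv2.MORPH_OPEN,np.ones((3,3)))
n,l,st,ce=cv2.connectedComponentsWithStats(d); print(st[1:])
k=1+np.argmax(st[1:,4]); q=cv2.findNonZero((l==k).astype(np.uint8))
T=np.array([ray("top",p,0.068)[:2] for p in q[:,0]+0.0]); 
# axis direction from board
e=[bx[1]-bx[0],bx[2]-bx[1]]; u=max(e,key=np.linalg.norm); u=u/np.linalg.norm(u); u=u if u[0]>0 else -u; v=np.array([-u[1],u[0]])
c=np.array(r[0]);print("yaw",np.degrees(np.arctan2(u[1],u[0])))
a=(T*1000-c)@u; b=(T*1000-c)@v; print("tip rel board centre u",np.percentile(a,[0,2,50,98,100]),"v",np.percentile(b,[2,50,98]))
# wheel in nest: orange-brown
wm=cv2.inRange(hsv,(5,110,60),(20,255,255)); wm[:135]=0; wm[165:]=0; wm[:,:275]=0; wm[:,310:]=0
q=cv2.findNonZero(cv2.morphologyEx(wm,cv2.MORPH_OPEN,np.ones((3,3)))); Q=np.array([ray("top",p,0.032)[:2] for p in q[:,0]+0.0])*1000
(cx,cy),rad=cv2.minEnclosingCircle(Q.astype(np.float32)); w=np.array([cx,cy]); print("wheel",w,rad,"uv",(w-c)@u,(w-c)@v)
E
```

```text
4631Traceback (most recent call last):
  File "<stdin>", line 6, in <module>
  File "h.py", line 8, in ray
    c=camera_model(n); d=Rm(c)@np.array([(uv[0]-c["cx"])/c["fx"],(uv[1]-c["cy"])/c["fy"],1]); p=np.array(c["xyz"])
ValueError: time passes only in moves, steps and waits
```

```bash
sed -i 's/^def Rm/from functools import lru_cache\ncm=lru_cache(None)(camera_model)\ndef Rm/; s/c=camera_model(n)/c=cm(n)/' h.py; cat > m.py <<'E'
from h import *
t=cv2.imread("pics/top0.png"); hsv=cv2.cvtColor(t,cv2.COLOR_BGR2HSV)
m=cv2.inRange(hsv,(26,60,60),(40,255,255)); m[:,:262]=0;m[:,335:]=0
m=cv2.morphologyEx(m,cv2.MORPH_OPEN,np.ones((3,3)))
pts=cv2.findNonZero(m)
W=np.array([ray("top",p,0.012)[:2] for p in pts[:,0]+0.0])
r=cv2.minAreaRect((W*1000).astype(np.float32)); print("rect",r); bx=cv2.boxPoints(r);print(bx)
g=t.max(2); d=((g<62)*255).astype(np.uint8); d[:252]=0; d[280:]=0; d[:,:300]=0; d[:,325:]=0
d=cv2.morphologyEx(d,cv2.MORPH_OPEN,np.ones((3,3)))
n,l,st,ce=cv2.connectedComponentsWithStats(d); print(st[1:])
k=1+np.argmax(st[1:,4]); q=cv2.findNonZero((l==k).astype(np.uint8))
T=np.array([ray("top",p,0.068)[:2] for p in q[:,0]+0.0])
e=[bx[1]-bx[0],bx[2]-bx[1]]; u=max(e,key=np.linalg.norm); u=u/np.linalg.norm(u); u=u if u[0]>0 else -u; v=np.array([-u[1],u[0]])
c=np.array(r[0]);print("yaw",np.degrees(np.arctan2(u[1],u[0])))
a=(T*1000-c)@u; b=(T*1000-c)@v; print("tip",np.percentile(a,[0,2,50,98,100]),"v",np.percentile(b,[2,50,98]))
wm=cv2.inRange(hsv,(5,110,60),(20,255,255)); wm[:135]=0; wm[165:]=0; wm[:,:278]=0; wm[:,304:]=0
q=cv2.findNonZero(cv2.morphologyEx(wm,cv2.MORPH_OPEN,np.ones((3,3)))); Q=np.array([ray("top",p,0.032)[:2] for p in q[:,0]+0.0])*1000
(cx,cy),rad=cv2.minEnclosingCircle(Q.astype(np.float32)); w=np.array([cx,cy]); print("wheel",w,rad,"uv",(w-c)@u,(w-c)@v)
E
python3 m.py
```

```text
rect ((516.232666015625, -197.2609405517578), (198.88890075683594, 695.2504272460938), 88.0435562133789)
[[ 165.41508 -284.77957]
 [ 860.26025 -308.51526]
 [ 867.05023 -109.74231]
 [ 172.20508  -86.00662]]
[[308 252  12  22 195]]
yaw -1.9564444
tip [-79.66890383 -77.48544559 -54.69450515 -27.17826977 -27.13892758] v [-42.86501603 -28.28764016 -17.82184454]
wheel [ 765.20117188 -186.90713501] 31.424358367919922 uv 248.46989728355152 18.847496815025806
```

```bash
python3 - <<'E'
s=open("m.py").read()
s=s.replace('hsv=cv2','hsv=cv2',1).replace('m=cv2.morphologyEx(m,cv2.MORPH_OPEN,np.ones((3,3)))\npts=cv2.findNonZero(m)','''m=cv2.morphologyEx(m,cv2.MORPH_CLOSE,np.ones((3,3)));m=cv2.morphologyEx(m,cv2.MORPH_OPEN,np.ones((4,4)))
m[:125]=0;m[285:]=0
cs,_=cv2.findContours(m,0,2); cs=[x for x in cs if cv2.contourArea(x)>100]; print([cv2.boundingRect(x) for x in cs]); pts=np.vstack(cs)''')
s=s.replace('cv2.cvtColor(t,','cv2.cvtColor(cv2.medianBlur(t,3),')
s+='''
o=w-102*u; print("origin by wheel",o)
for X in bx: print(proj("top",[*X/1000,.012]))
'''
open("m.py","w").write(s)
E
python3 m.py
```

```text
[(263, 131, 73, 149)]
rect ((616.99072265625, -203.4200439453125), (198.88790893554688, 402.9493103027344), 88.0275650024414)
[[ 412.2127   -295.8706  ]
 [ 814.9233   -309.73956 ]
 [ 821.76874  -110.96948 ]
 [ 419.05817   -97.100525]]
[[308 252  12  22 195]]
yaw -1.9724307
tip [-180.57225261 -178.38915286 -155.59492777 -128.08345809 -128.04136303] v [-40.19825119 -25.60911343 -15.1497069 ]
wheel [ 765.89160156 -185.77781677] 32.33206558227539 uv 148.2054385270721 22.756736918765455
origin by wheel [ 663.952034   -182.26711798]
[337.79028818 279.18808895]
[334.75614097 131.09747849]
[263.00000028 130.81480579]
[263.00000488 278.85924958]
```

```bash
python3 - <<'E'
s=open("m.py").read()
s=s.replace('m=cv2.inRange(hsv,(26,60,60),(40,255,255))','m=cv2.inRange(cv2.cvtColor(cv2.bilateralFilter(t,9,40,4),cv2.COLOR_BGR2HSV),(27,60,60),(40,255,255))').replace('np.ones((4,4))','np.ones((5,5))')
s+='''
M=[ray("top",p,.012)[:2]*1000 for p in [(269.6,136.5),(309.2,131.5),(334.2,273),(292.7,278.8)]]; print(M)
'''
open("m.py","w").write(s)
E
python3 m.py
```

```text
[(262, 134, 47, 144), (292, 130, 41, 144)]
rect ((619.6712646484375, -202.14291381835938), (396.95703125, 148.6714324951172), 8.327868461608887)
[[ 412.519   -157.33817]
 [ 434.05222 -304.44193]
 [ 826.8235  -246.94766]
 [ 805.2903   -99.8439 ]]
[[308 252  12  22 195]]
yaw 8.32787
tip [-185.83205061 -184.74382318 -160.03691475 -133.35347133 -131.63068632] v [-10.42478143   0.92614613  11.95972438]
wheel [ 765.89160156 -185.77781677] 32.33206558227539 uv 147.04879090768713 -4.98565538134244
origin by wheel [ 664.96714783 -200.55124283]
[285.73011205 280.66875563]
[340.54957775 270.74670037]
[311.91592707 127.57983727]
[259.18746418 136.75002144]
[array([ 805.12130724, -128.67450478]), array([ 815.93535474, -238.88966811]), array([ 428.66284694, -287.20685208]), array([ 416.83467038, -176.06634397])]
```

```bash
cat > f.py <<'E'
from h import *
yaw=np.radians(7.0); u=np.array([np.cos(yaw),np.sin(yaw)]); v=np.array([-u[1],u[0]]); c=np.array([616.6,-207.7])
def uv(p): d=np.array(p)[:2]*1000-c; return d@u,d@v
E
python3 - <<'E'
from f import *
C=lambda x,y:(140+x/2.6,120+y/2.6); S=lambda x,y:(180+x/4,170+y/4)
print("tip end top view",uv(ray("top",C(444,404),.068)),uv(ray("top",C(471,399),.068)))
print("tip end side",uv(ray("side",S(87,381),.068)),uv(ray("side",S(116,405),.064)))
print("bush side (z.038)",uv(ray("side",S(556,160),.038)))
print("board corners side",uv(ray("side",S(33,433),.012)),uv(ray("side",S(670,210),.012)))
print("handle end top (.18)",uv(ray("top",C(443,271),.18)),uv(ray("top",C(466,264),.18)))
print("handle end side(.18)",uv(ray("side",S(290,98),.18)))
E
```

```text
tip end top view (np.float64(-186.3183021426053), np.float64(14.29620684206265)) (np.float64(-185.59105881334983), np.float64(-12.459472363708448))
tip end side (np.float64(-185.51356174564617), np.float64(6.954044103953602)) (np.float64(-182.88106792242112), np.float64(-12.523008419488127))
bush side (z.038) (np.float64(156.61940206230236), np.float64(1.7732305980575502))
board corners side (np.float64(-196.09891396212166), np.float64(46.544520536704354)) (np.float64(196.57867713472083), np.float64(-56.04061864009337))
handle end top (.18) (np.float64(-59.610058959520245), np.float64(10.837056869458909)) (np.float64(-56.62747323241395), np.float64(-10.222129352204522))
handle end side(.18) (np.float64(-58.121883393996825), np.float64(-1.0079075562709139))
```

The frame fits consistently: tip at -185.5, bush at about +152 and handle end at -58 along the board all put the origin at about (666, -202) mm, yaw 7°. The push point is then (582, -212) and the release point (456, -227). I'll move over with the fingers shut.

Request:
{"method": "apply_moves", "body": {
  "steps": [
    {"translation": [0.02, -0.05, 0.03], "rotation": [0, 0, 0.02]},
    {"translation": [0.06, -0.14, 0.06], "rotation": [0, 0, 0.04]},
    {"translation": [0.1, -0.24, 0.1], "rotation": [0, 0, 0.06]},
    {"translation": [0.15, -0.34, 0.1], "rotation": [0, 0, 0.08]},
    {"translation": [0.19, -0.43, 0.1], "rotation": [0, 0, 0.1]},
    {"translation": [0.23, -0.52, 0.1], "rotation": [0, 0, 0.12]},
    {"translation": [0.27, -0.61, 0.1], "rotation": [0, 0, 0.14]},
    {"translation": [0.31, -0.69, 0.1], "rotation": [0, 0, 0.16]},
    {"translation": [0.35, -0.78, 0.1], "rotation": [0, 0, 0.18]},
    {"translation": [0.385, -0.857, 0.1], "rotation": [0, 0, 0.2]}
  ],
  "jaw": 1,
  "newtons": 20
}}

```text
t: 0.93
eef_pos: [0.2934, 0.4294, 0.2518]
ee_rot: [3.142, 0.0, -0.191]
force: [-0.0, -0.4, 0.0]
width: 0.0264
gripper_force: 0.0
```

Request:
{"method": "apply_moves", "body": {
  "steps": [
    {"translation": [0.04, -0.09, 0], "rotation": [0, 0, 0.02]},
    {"translation": [0.08, -0.17, 0], "rotation": [0, 0, 0.04]},
    {"translation": [0.12, -0.26, 0], "rotation": [0, 0, 0.06]},
    {"translation": [0.15, -0.34, 0], "rotation": [0, 0, 0.08]},
    {"translation": [0.19, -0.43, 0], "rotation": [0, 0, 0.1]},
    {"translation": [0.23, -0.52, 0], "rotation": [0, 0, 0.12]},
    {"translation": [0.27, -0.6, 0], "rotation": [0, 0, 0.14]},
    {"translation": [0.31, -0.69, 0], "rotation": [0, 0, 0.16]},
    {"translation": [0.35, -0.77, 0], "rotation": [0, 0, 0.18]},
    {"translation": [0.385, -0.857, 0], "rotation": [0, 0, 0.2]}
  ]
}}

```text
t: 1.77
eef_pos: [0.3894, 0.2157, 0.2518]
ee_rot: [-3.141, -0.0, -0.086]
force: [0.7, 0.0, 0.6]
width: 0.0004
gripper_force: 0.0
```

Request:
{"method": "apply_moves", "body": {
  "steps": [
    {"translation": [0.04, -0.09, 0], "rotation": [0, 0, 0.02]},
    {"translation": [0.08, -0.17, 0], "rotation": [0, 0, 0.04]},
    {"translation": [0.12, -0.26, 0], "rotation": [0, 0, 0.06]},
    {"translation": [0.15, -0.34, 0], "rotation": [0, 0, 0.08]},
    {"translation": [0.19, -0.43, 0], "rotation": [0, 0, 0.1]},
    {"translation": [0.23, -0.52, 0], "rotation": [0, 0, 0.12]},
    {"translation": [0.27, -0.6, 0], "rotation": [0, 0, 0.14]},
    {"translation": [0.31, -0.69, 0], "rotation": [0, 0, 0.16]},
    {"translation": [0.35, -0.77, 0], "rotation": [0, 0, 0.18]},
    {"translation": [0.385, -0.857, 0], "rotation": [0, 0, 0.2]}
  ]
}}

```text
t: 2.6
eef_pos: [0.4855, 0.0015, 0.2518]
ee_rot: [-3.141, -0.0, 0.019]
force: [0.7, 0.3, 0.5]
width: 0.0004
gripper_force: 0.0
```

Request:
{"method": "apply_moves", "body": {
  "steps": [
    {"translation": [0.04, -0.09, 0], "rotation": [0, 0, 0.02]},
    {"translation": [0.08, -0.18, 0], "rotation": [0, 0, 0.04]},
    {"translation": [0.13, -0.28, 0], "rotation": [0, 0, 0.06]},
    {"translation": [0.17, -0.38, 0], "rotation": [0, 0, 0.08]},
    {"translation": [0.22, -0.48, 0], "rotation": [0, 0, 0.1]},
    {"translation": [0.27, -0.59, 0], "rotation": [0, 0, 0.13]},
    {"translation": [0.31, -0.69, 0], "rotation": [0, 0, 0.16]},
    {"translation": [0.35, -0.78, 0], "rotation": [0, 0, 0.18]},
    {"translation": [0.385, -0.857, 0], "rotation": [0, 0, 0.2]},
    {"translation": [0.385, -0.857, 0], "rotation": [0, 0, 0.2]}
  ]
}}

```text
t: 3.43
eef_pos: [0.5821, -0.2145, 0.2508]
ee_rot: [3.141, 0.001, 0.121]
force: [0.0, 0.3, 0.4]
width: 0.0005
gripper_force: 0.0
```

Request:
{"method": "apply_moves", "body": {
  "steps": [
    {"translation": [0, 0.01, -0.08], "rotation": [0, 0, 0]},
    {"translation": [0, 0.01, -0.17], "rotation": [0, 0, 0]},
    {"translation": [0, 0.01, -0.25], "rotation": [0, 0, 0]},
    {"translation": [0, 0.01, -0.3], "rotation": [0, 0, 0]},
    {"translation": [0, 0.01, -0.34], "rotation": [0, 0, 0]},
    {"translation": [0, 0.01, -0.38], "rotation": [0, 0, 0]},
    {"translation": [0, 0.01, -0.41], "rotation": [0, 0, 0]},
    {"translation": [0, 0.01, -0.44], "rotation": [0, 0, 0]},
    {"translation": [0, 0.01, -0.47], "rotation": [0, 0, 0]},
    {"translation": [0, 0.01, -0.5], "rotation": [0, 0, 0]}
  ]
}}

```text
t: 4.27
eef_pos: [0.5829, -0.2094, 0.1289]
ee_rot: [3.14, -0.003, 0.124]
force: [-2.6, -0.6, 11.1]
width: 0.0006
gripper_force: 4.2
```

```bash
python3 - <<'E'
from h import *
s=grab_frame("side"); cv2.imwrite("pics/c2.png",cv2.resize(s[120:310,170:370],None,fx=3,fy=3))
E
```

```text
(no output)
```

View pics/c2.png

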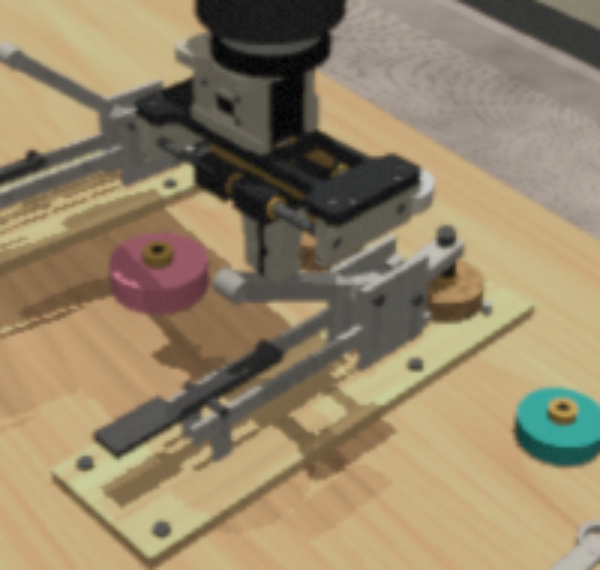

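The shut fingers at crop (270,275) are pressing the handle down, and the long body side runs across the pliers. I'll continue down to the stop.

Request:
{"method": "apply_moves", "body": {
  "steps": [
    {"translation": [0, 0, -0.03], "rotation": [0, 0, 0]},
    {"translation": [0, -0.01, -0.06], "rotation": [0, 0, 0]},
    {"translation": [0, -0.01, -0.08], "rotation": [0, 0, 0]},
    {"translation": [0, -0.01, -0.1], "rotation": [0, 0, 0]},
    {"translation": [0, -0.01, -0.12], "rotation": [0, 0, 0]},
    {"translation": [0, -0.01, -0.14], "rotation": [0, 0, 0]},
    {"translation": [0, -0.01, -0.155], "rotation": [0, 0, 0]},
    {"translation": [0, -0.01, -0.165], "rotation": [0, 0, 0]},
    {"translation": [0, -0.01, -0.175], "rotation": [0, 0, 0]},
    {"translation": [0, -0.01, -0.18], "rotation": [0, 0, 0]}
  ]
}}

```text
t: 5.15
eef_pos: [0.5817, -0.2113, 0.0843]
ee_rot: [3.141, 0.0, 0.124]
force: [-13.0, 8.0, 32.7]
width: 0.0007
gripper_force: 16.5
```

Request:
{"method": "apply_moves", "body": {
  "steps": [
    {"translation": [0, 0, 0.01], "rotation": [0, 0, 0]},
    {"translation": [0, 0, 0.03], "rotation": [0, 0, 0]},
    {"translation": [0, 0, 0.08], "rotation": [0, 0, 0]},
    {"translation": [0, 0, 0.15], "rotation": [0, 0, 0]},
    {"translation": [0, 0, 0.23], "rotation": [0, 0, 0]},
    {"translation": [0, 0, 0.31], "rotation": [0, 0, 0]},
    {"translation": [0, 0, 0.39], "rotation": [0, 0, 0]},
    {"translation": [0, 0, 0.45], "rotation": [0, 0, 0]},
    {"translation": [0, 0, 0.48], "rotation": [0, 0, 0]},
    {"translation": [0, 0, 0.48], "rotation": [0, 0, 0]}
  ]
}}

```text
t: 5.98
eef_pos: [0.5828, -0.2115, 0.2033]
ee_rot: [3.141, -0.003, 0.123]
force: [-0.2, 0.2, 0.1]
width: 0.0009
gripper_force: 0.0
```

```bash
python3 - <<'E'
from h import *
s=grab_frame("side"); cv2.imwrite("pics/c3.png",cv2.resize(s[170:310,170:370],None,fx=4,fy=4,interpolation=2))
E
```

```text
(no output)
```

View pics/c3.png

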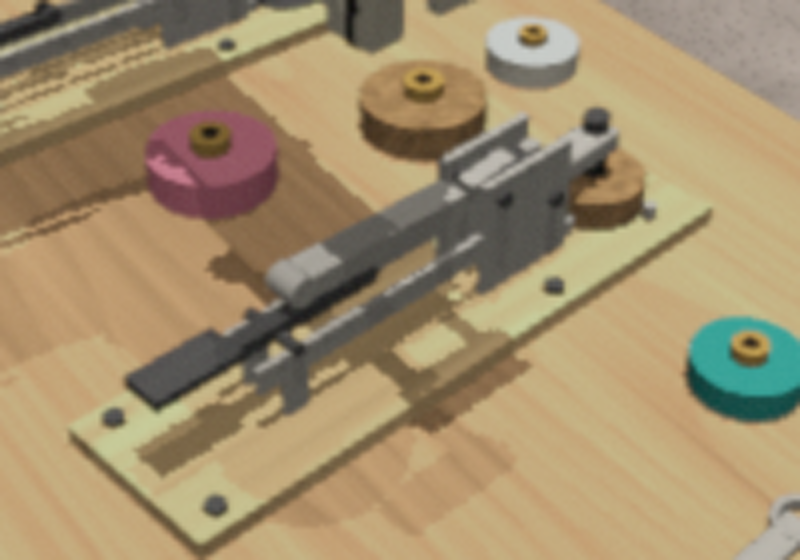

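The handle stays level and locked on its own, with its end at crop (290,280) and the pad down on the bush. Next is the release lever, whose tip is at (170,365).

Request:
{"method": "apply_moves", "body": {
  "steps": [
    {"translation": [-0.05, -0.006, 0], "rotation": [0, 0, 0]},
    {"translation": [-0.15, -0.02, 0], "rotation": [0, 0, 0]},
    {"translation": [-0.26, -0.03, 0], "rotation": [0, 0, 0]},
    {"translation": [-0.37, -0.045, 0], "rotation": [0, 0, 0]},
    {"translation": [-0.46, -0.06, 0], "rotation": [0, 0, 0]},
    {"translation": [-0.508, -0.064, -0.05], "rotation": [0, 0, 0]},
    {"translation": [-0.508, -0.064, -0.15], "rotation": [0, 0, 0]},
    {"translation": [-0.508, -0.064, -0.27], "rotation": [0, 0, 0]},
    {"translation": [-0.508, -0.064, -0.36], "rotation": [0, 0, 0]},
    {"translation": [-0.508, -0.064, -0.42], "rotation": [0, 0, 0]}
  ]
}}

```text
t: 6.87
eef_pos: [0.4517, -0.227, 0.0932]
ee_rot: [-3.14, 0.004, 0.122]
force: [0.2, -0.4, 0.7]
width: 0.0002
gripper_force: 0.0
```

Request:
{"method": "apply_moves", "body": {
  "steps": [
    {"translation": [0.01, 0, -0.03], "rotation": [0, 0, 0]},
    {"translation": [0.01, 0, -0.07], "rotation": [0, 0, 0]},
    {"translation": [0.01, 0, -0.1], "rotation": [0, 0, 0]},
    {"translation": [0.01, 0, -0.12], "rotation": [0, 0, 0]},
    {"translation": [0.01, 0, -0.14], "rotation": [0, 0, 0]},
    {"translation": [0.01, 0, -0.16], "rotation": [0, 0, 0]},
    {"translation": [0.01, 0, -0.18], "rotation": [0, 0, 0]},
    {"translation": [0.01, 0, -0.2], "rotation": [0, 0, 0]},
    {"translation": [0.01, 0, -0.21], "rotation": [0, 0, 0]},
    {"translation": [0.01, 0, -0.215], "rotation": [0, 0, 0]}
  ]
}}

```text
t: 7.7
eef_pos: [0.4573, -0.2274, 0.0427]
ee_rot: [3.142, -0.0, 0.123]
force: [-4.0, -0.8, 3.9]
width: 0.0002
gripper_force: 2.3
```

```bash
python3 - <<'E'
from h import *
s=grab_frame("side"); cv2.imwrite("pics/c4.png",cv2.resize(s[150:310,170:370],None,fx=3.5,fy=3.5,interpolation=2)); print(get_state()["eef_pos"],get_state()["force"])
E
```

```text
[ 0.45729643 -0.22733015  0.04264119] [-2.68662832  0.37773427  3.16525568]
```

View pics/c4.png

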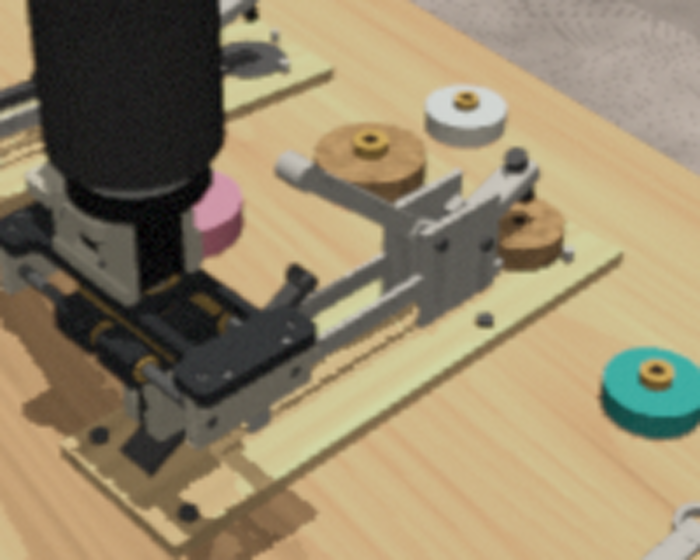

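The handle has sprung wide open, with its end at crop (290,165). The wheel is in its nest with the bush flush at (520,220). I'll back off upward.

Request:
{"method": "apply_moves", "body": {
  "steps": [
    {"translation": [0, 0, 0.03], "rotation": [0, 0, 0]},
    {"translation": [0, 0, 0.08], "rotation": [0, 0, 0]},
    {"translation": [-0.02, 0, 0.16], "rotation": [0, 0, 0]},
    {"translation": [-0.03, 0, 0.26], "rotation": [0, 0, 0]},
    {"translation": [-0.04, 0, 0.37], "rotation": [0, 0, 0]},
    {"translation": [-0.04, 0, 0.48], "rotation": [0, 0, 0]},
    {"translation": [-0.04, 0, 0.58], "rotation": [0, 0, 0]},
    {"translation": [-0.04, 0, 0.66], "rotation": [0, 0, 0]},
    {"translation": [-0.04, 0, 0.7], "rotation": [0, 0, 0]},
    {"translation": [-0.04, 0, 0.7], "rotation": [0, 0, 0]}
  ]
}}

```text
t: 8.58
eef_pos: [0.4491, -0.2276, 0.2209]
ee_rot: [3.14, -0.006, 0.124]
force: [0.6, -0.5, 0.1]
width: 0.0006
gripper_force: 0.0
```

```bash
python3 - <<'E'
from h import *
s=grab_frame("side"); cv2.imwrite("pics/c5.png",cv2.resize(s[150:310,170:370],None,fx=3.5,fy=3.5,interpolation=2)); print(get_state()["eef_pos"],get_state()["force"])
E
```

```text
[ 0.44810851 -0.22725517  0.21888648] [ 0.78862504  0.0893936  -0.47321674]
```

View pics/c5.png

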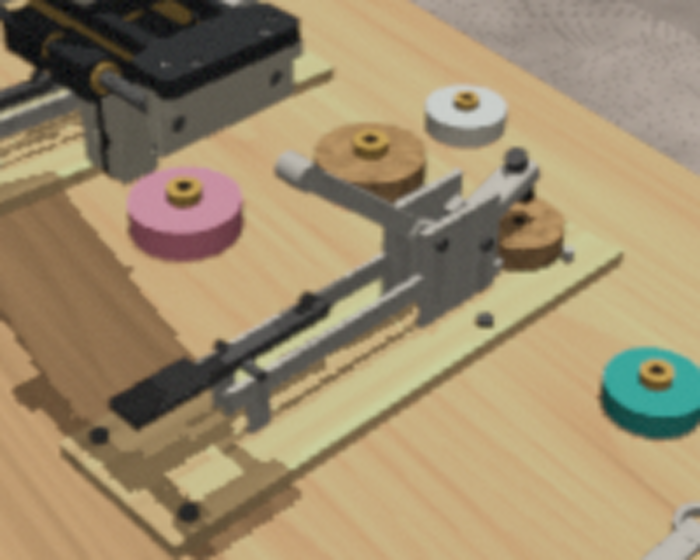

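The pliers are open, the lever is back at rest, and the wheel sits in its nest with the bush flush at (520,218). The robot is clear.

```bash
python3 -c "
from station import *
print(job_done())"
```

```text
the job is handed in; nothing more can be done
None
```

The handle was pushed down until it locked by itself, then the release lever sprang the pliers wide open; the last picture shows the wheel still in its nest with the bush flush, and the job was handed in at about 8.6 s.

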